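# Cap the spare argon outlet and hold the dead-man purge valve half open

### The arm

A 6-joint arm with a two-finger parallel gripper is mounted at the origin on the work surface. World frame = base frame: x ahead of the robot, y to its left, z up, the work surface at z = 0. Lengths are in m, angles in rad, forces in N, time in s.
With the tool pointing down it reaches from about 0.35 to 0.775 m from the base axis. Payload 7.3 kg.
Tool frame: the origin (TCP) lies on the centre line of the jaws, within the pads' length; the fingertips stand 11 mm ahead of it and the grasp point (between the pads) lies 8 mm behind it; z points along the fingers, y is the direction in which the jaws open and shut (so a half turn about z gives the same grasp; the last joint's range is limited). The gripper opens to 92 mm and grips with 3 to 60 N. Pads are 19 mm wide; open, the fingers measure 130 mm over their backs; the gripper's body (75 mm by 190 mm) begins 47 mm behind the grasp point.
Start: joints at [1.08, 0.342, 1.524, -0, 1.275, -0.146], TCP at [0.177, 0.494, 0.238] pointing down, gripper open.
Joint ranges: [-2.53, 2.53], [-0.77, 2.02], [0.04, 2.7], [-1, 4.14], [0.28, 2.66], [-3.11, 3.11]. Speed limits (rad/s): [2.57, 2.57, 3.14, 3.14, 3.14, 3.14].

### API

Orientations are given as [roll, pitch, yaw] about the fixed x, y, z axes, in that order (R = Rz(yaw) Ry(pitch) Rx(roll)).
In Python, from cell import robot gives the robot as it stands.
- The arm moves only by the tool jog_arm, never from a script. Its argument "deltas" is one flat list of numbers, 6 for each row, row after row: the shift along the world's x, y, z in units of 0.1 m (1.0 is 0.1 m), then the turn, a rotation vector about the world's x, y, z in units of 90 degrees (1.0 is 90 degrees). A call has 1 to 5 rows; each row is the pose to reach, as a shift and turn from the pose commanded when the call began; what a row does not reach only later rows make up. A row lasts 1/12 s, in which the tool goes at most 41.7 mm and 7.16 degrees, less where a joint would pass 70% of its speed; a pose out of reach is approached as far as the arm can. A call with a number of a shift or a turn outside -1 to 1 is refused whole. A call with a gripper value outside its range is refused whole. "claw" is the opening, from 0 (shut) to 1 (fully open), set as the call begins (left out, the last holds). The fingers move at their own pace and stop on an object; "newtons" is the grip in N (left out, the last holds). Time passes only in rows, so rows that repeat a pose let the fingers close. It gives the time, the measured TCP pose, the force and the opening at its end, in the units of the state.
- robot.observe(): the state, without advancing time (a new reading comes with each control period).
- robot.read_camera(name): name is "scene" or "side" or "wrist"; returns the picture (384x512x3 uint8, red, green, blue); there is no depth.
- robot.camera_params(name): a dict with "fx", "fy", "cx", "cy" (pixels), "R" (3x3) and "t" (3): a world point X has camera coordinates R X + t. Camera axes: x right, y down, z forward; pixel columns grow to the right and rows downward; lengths in m; the calibration is good to about 2 mm. The wrist camera is an equidistant fisheye: a pixel r from the principal point sees the ray r / f radians off the axis. A picture is of the moment at which its call begins: read the wrist's pose just before it. camera_params takes no time and is no camera call; for the wrist camera it gives the pose at the moment of the call.
- robot.hand_in(): hands the job in, once; it reports no verdict.
The state is a dict: "time": time; "qpos": joint angles; "qvel": joint speeds; "joint_efforts": joint torques, N m; "tool_pos": TCP position; "tool_rot": TCP orientation; "contact_force": force on the tool from outside, world axes, zero at the start; "torque": the same for the moment, N m; "opening": finger opening in m.
Only numpy, scipy, OpenCV 4.12 (cv2) and the standard library are available. Lean on these libraries where they do the work, as an engineer would, in place of code of your own. Each camera call takes 0.05 s, during which the arm holds its last target. There are 200 camera calls.

### The job

The hex blanking cap on the spare outlet of the argon manifold is loose: turn it clockwise with the gripper on the hex for about a third of a turn, so that the thread cannot cross, then tighten it home to its stop with the large wrench and lay that wrench back flat on the bench. Only when the cap is tight, swing the spring-return valve lever half open (45 degrees) and keep hold of it there with the gripper, so that the welder gets purge gas: your program finishes while still holding the lever. Leave the other loose things where they are.

Things in the scene. Friction and masses are not known exactly. Their poses are not given: they have to be found in the camera images.
- manifold: Argon manifold bolted to the bench: grey base plate 80 x 460 x 8 mm, aluminium bar 35 mm square along its y axis (bar top 57.5 mm above the bench). Origin at bench level under the cap; z up; yaw varies a little. Capped upright outlet at x = y = 0, brass ball valve with lever at y = 170 mm, flowmeter at y = -210 mm.
- cap (a joint): Turn of the brass blanking cap, rad, growing clockwise from above (tightening). Starts loose at 0 to 0.35. The taped thread drags evenly (0.35 N m); the stop, fully home, is at 3.0; it stays where left. By hand turn it to between 1.9 and 2.5; the wrench does the rest; above 2.75 it is tight. It sinks 0.3 mm per rad.
- cap_hex (a point): Centre of the cap's hexagon, on its vertical axis; turns with the cap. Hexagon 27 mm across flats (31 mm across corners), 22 mm tall (11 mm above and below this point), with a 4 mm dome on top. Its x axis is normal to one pair of flats (the others every 60 degrees), z up. At the cap's start this point is 83 mm above the bench.
- wrench: Large single-ended open wrench, loose, steel, lies flat, 10 mm thick, 238 mm long, 0.3 kg. Fits the cap: jaw 29 mm, tips slightly flared. Origin on its underside near its centre of mass, in the handle (22 mm wide here): a good place to grip. x points along the handle to the jaw, z up. Handle from x = -116 to 33 mm, then the head, to 122 mm, at most 57 mm wide.
- wrench_jaw (a point): Where the hex centre sits when the wrench is pushed fully on: x = 100 mm from the wrench's origin, mid-thickness. The jaw opens straight along +x, its flats parallel to x; its bottom is 17 mm behind this point, its tips 22 mm ahead.
- lever (a joint): Angle of the spring-return valve lever in rad: 0 shut (lever points along the manifold's -x, across the bar), pi/2 fully open (along the manifold's +y), growing clockwise seen from above. The spring always drives it shut: 0.36 N m when shut, 0.67 N m at half (about 8 N at the sleeve), 1.0 N m fully open. Half open is 0.785.
- lever_sleeve (a point): Centre of the lever's rubber sleeve, moves with the lever: sleeve 72 mm long, 18 mm wide, 14 mm high, 88 mm above the bench, 81 mm from the stem axis. Site x axis points along the lever to the stem, z up.
- valve_stem (a point): The lever's vertical pivot axis at the lever's height, fixed on the manifold.
- small_wrench: Bystander: smaller wrench of the same kind, 170 mm long, jaw 18 mm, 7 mm thick, too small for the cap; lies beside the large one, either may be on the left. Leave alone.
- magnet_square: Bystander: flat grey magnetic welding square, 115 x 115 x 16 mm, on the bench to the left. Leave alone.
- flowmeter_top (a point): Top of the flowmeter at the manifold's -y end: an upright clear tube with metal ends 34 mm across, 230 mm above the bench; keep the gripper clear of it. Its black ball rises with the lever, about mid-tube at half open.
- paste_tin: Bystander: low round metal tin of weld paste, 60 mm wide, 45 mm tall, on the bench to the left. Leave alone.
There are look-alikes about, which are no part of the job. What is shaped like the wrench but green or yellow is not meant.

How it is judged:
On the way, in this order (a step that is already met when the one before it is completed fails the run):
1. the cap is started by hand (the gripper on the hex, the wrench not on it) past 1.8 rad (value of joint cap above 1.8 rad and contact force between the fingers and cap above 0.5 N and contact force between wrench and cap below 0.1 N), for 0.05 s.
2. the cap is pulled tight with the large wrench (past 2.75 rad with the wrench bearing on it) (value of joint cap above 2.75 rad and contact force between wrench and cap above 1 N), for 0.05 s.
3. the wrench lies flat on the bench again, let go (height (world z) of wrench below 0.008 m and angle between wrench's own z axis and vertical below 0.1 rad and contact force between the fingers and wrench below 0.1 N and linear speed of wrench below 0.03 m/s), for 0.1 s.
At the end, for the whole second after the job is handed in: The gripper holds the valve lever still at 45 degrees, give or take 10 (joint 0.61 to 0.96 rad, fingers bearing on it with more than 2 N), the cap is tight (above 2.7 rad) and the large wrench lies flat and still on the bench (value of joint lever between 0.61 and 0.96 rad and velocity of joint lever between -0.1 and 0.1 rad/s and contact force between the fingers and lever above 2 N and value of joint cap above 2.7 rad and height (world z) of wrench below 0.008 m and angle between wrench's own z axis and vertical below 0.1 rad and contact force between anything else and wrench below 8 N and linear speed of wrench below 0.03 m/s); the arm keeps its last pose, push and grip.
It fails at once if the valve is opened (lever past 0.25 rad) while the cap is not tight (value of joint lever above 0.25 rad and value of joint cap below 2.7 rad).
It fails at once if the cap is turned home (past 2.7 rad) by the fingers instead of the wrench (value of joint cap above 2.7 rad and contact force between the fingers and cap above 1 N and contact force between wrench and cap below 0.1 N).
It fails at once if the wrench is dropped or thrown (linear speed of wrench above 0.9 m/s and contact force between the fingers and wrench below 0.1 N).
It fails at once if a bystander is moved by more than 25 mm (distance of any of small_wrench, magnet_square, paste_tin from where it was at the start of the episode above 0.025 m).
It also fails if it takes over 72 s, if anything falls off the work surface, if the arm or the gripper's body presses on something with over 40 N, if the wrist force passes 120 N, or if a joint passes its speed limit or range.

## Working session

There is one attempt and no reset: what is moved stays moved. The work goes in short steps, Python scripts to look and compute and a tool call to move; the robot and the scene stay as the last step left them, time stands still between calls to the robot, and variables do not carry over. Pictures are saved under pics/ and viewed, about 8 in all and at most 12, crops included, and the job is handed in when it is done.

Besides the shell and the picture viewer there is one more tool, called after "Call:" as name(argument=value, ...), one argument or row to a line, values as JSON. jog_arm: Moves the arm, as the interface text tells. Its arguments: {"type":"object","properties":{"deltas":{"type":"array","items":{"type":"number"}},"claw":{"type":"number"},"newtons":{"type":"number"}},"required":["deltas"]}

```bash
ls; mkdir -p pics; python3 - <<'E'
from cell import robot
import cv2,numpy as np
a=robot.read_camera("scene");b=robot.read_camera("side")
for n,i in(("scene",a),("side",b)):
    cv2.imwrite(f"pics/{n}0.png",cv2.cvtColor(i,cv2.COLOR_RGB2BGR))
    p=robot.camera_params(n);print(n,p)
o=robot.observe();print(o)
E
```

```text
pics
scene {'fx': 356.4690174154204, 'fy': 356.4690174154204, 'cx': 255.92953271248888, 'cy': 194.45903760731804, 'R': array([[-0.37571618,  0.9267133 ,  0.00630971],
       [ 0.59724701,  0.24733591, -0.76296851],
       [-0.70861369, -0.28289116, -0.64640485]]), 't': array([ 0.25423338, -0.11998401,  1.71136056])}
side {'fx': 366.31555623090964, 'fy': 366.31555623090964, 'cx': 248.48053920646976, 'cy': 193.96722007749355, 'R': array([[ 0.93394552, -0.35724833, -0.01092642],
       [-0.27996735, -0.71222411, -0.6437042 ],
       [ 0.2221802 ,  0.6042437 , -0.76519639]]), 't': array([-0.45406724,  0.17631615,  1.10433551])}
{'time': 0.1, 'qpos': array([ 1.07998229e+00,  3.42636918e-01,  1.52485554e+00, -6.44807181e-06,
        1.27537302e+00, -1.46008722e-01]), 'qvel': array([-0.00052496, -0.00275846, -0.0043374 , -0.0018792 , -0.00059505,
       -0.00144984]), 'joint_efforts': array([ 3.01260443e-03, -4.32004666e+01, -2.44695050e+01,  7.19871302e-02,
        5.25920524e-02, -6.31755529e-05]), 'tool_pos': array([0.17729428, 0.49382767, 0.23714583]), 'tool_rot': array([-3.14033248e+00, -1.79083014e-04,  2.79678911e+00]), 'contact_force': array([ 0.19116919,  0.6146521 , -0.19671699]), 'torque': array([ 0.01875403, -0.0423253 ,  0.00997937]), 'opening': 0.09186505552606504}
```

```bash
cd pics; python3 - <<'E'
import cv2
for n in("scene0","side0"):
    cv2.imwrite(n+"b.png",cv2.resize(cv2.imread(n+".png"),(800,600),interpolation=cv2.INTER_CUBIC))
E
```

```text
(no output)
```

View pics/scene0b.png

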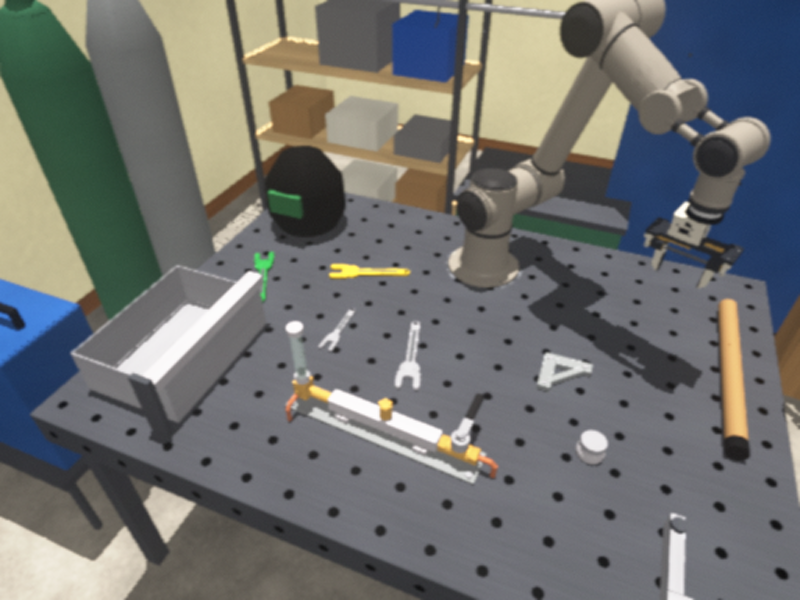

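View pics/side0b.png

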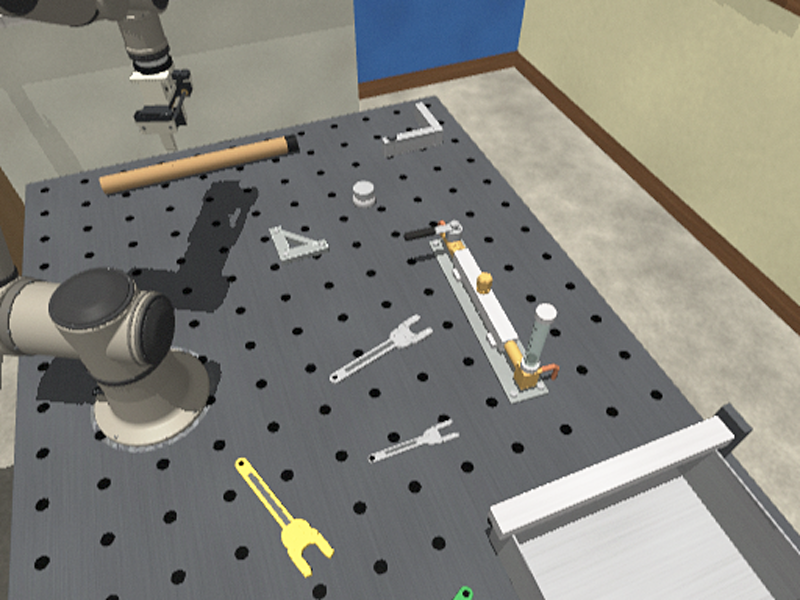

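The side view (800x600) shows the cap at (484,283), valve stem at (455,230), flowmeter top at (545,312), and the large wrench from tail (335,376) to tips (414,318)/(431,333). In the scene view the cap is at (385,408), stem at (461,437), and wrench from (416,324) to (407,386).

```bash
cat > h.py <<'E'
from cell import robot
import cv2,numpy as np
def ray(P,uv,fish=False):
    x=(uv[0]-P['cx'])/P['fx'];y=(uv[1]-P['cy'])/P['fy']
    if fish:
        r=np.hypot(x,y);s=np.sin(r)/r if r>1e-9 else 1;d=np.array([x*s,y*s,np.cos(r)])
    else: d=np.array([x,y,1.])
    R=np.array(P['R']);return -R.T@P['t'],R.T@(d/np.linalg.norm(d))
def plane(P,uv,z,fish=False):
    c,d=ray(P,uv,fish);return c+d*(z-c[2])/d[2]
def tri(rs):
    A=sum(np.eye(3)-np.outer(d,d) for c,d in rs);b=sum((np.eye(3)-np.outer(d,d))@c for c,d in rs)
    X=np.linalg.solve(A,b);return X,[np.linalg.norm(np.cross(X-c,d)) for c,d in rs]
def proj(P,X,fish=False):
    v=np.array(P['R'])@X+P['t']
    if fish:
        th=np.arctan2(np.hypot(v[0],v[1]),v[2]);k=th/np.hypot(v[0],v[1]);return P['cx']+P['fx']*v[0]*k,P['cy']+P['fy']*v[1]*k
    return P['cx']+P['fx']*v[0]/v[2],P['cy']+P['fy']*v[1]/v[2]
E
python3 - <<'E'
from h import *
S=robot.camera_params("scene");D=robot.camera_params("side");k=1/1.5625
np.set_printoptions(precision=4,suppress=True)
for n,a,b,z in(("captop",(385,401),(484,274),.098),("stem",(461,436),(455,229),.09),("flow",(294,327),(545,312),.23),("wtail",(416,323),(333,378),.01),("tipL",(398,386),(431,333),.01),("tipR",(417,386),(414,318),.01),("sleeve",(473,408),(420,235),.09)):
    a=np.array(a)*k;b=np.array(b)*k
    print(n,*tri([ray(S,a),ray(D,b)]),plane(S,a,z)[:2],plane(D,b,z)[:2])
E
```

```text
captop [ 0.6842 -0.0307  0.1013] [np.float64(0.0007303572939712098), np.float64(0.0007303572939711896)] [ 0.6822 -0.0323] [ 0.6855 -0.0274]
stem [0.6964 0.1375 0.0796] [np.float64(0.0036429816215514583), np.float64(0.003642981621551503)] [0.7009 0.1414] [0.6924 0.1237]
flow [ 0.6707 -0.2413  0.2265] [np.float64(0.00019736034529969633), np.float64(0.00019736034529958888)] [ 0.674  -0.2391] [ 0.6684 -0.2434]
wtail [ 0.334  -0.0934  0.0057] [np.float64(0.0011757236950750846), np.float64(0.0011757236950749922)] [ 0.3373 -0.0911] [ 0.3342 -0.0972]
tipL [ 0.5567 -0.0569  0.0006] [np.float64(0.003425543012764724), np.float64(0.003425543012764793)] [ 0.5615 -0.0516] [ 0.5553 -0.0664]
tipR [ 0.5396 -0.012   0.0038] [np.float64(0.0005463053542204806), np.float64(0.0005463053542205349)] [ 0.5443 -0.0099] [ 0.5379 -0.0171]
sleeve [0.6166 0.1423 0.082 ] [np.float64(8.764320475442448e-05), np.float64(8.764320475432636e-05)] [0.6231 0.1435] [0.6131 0.1344]
```

Call:
jog_arm(
  deltas=[0.67,-0.89,0.1,0,0,0,0.67,-0.89,0.1,0,0,0,0.67,-0.89,0.1,0,0,0],
)

```text
time: 0.35
tool_pos: [0.2451, 0.4031, 0.2474]
tool_rot: [-3.14, 0.0, 2.798]
contact_force: [0.7, 0.9, -0.1]
opening: 0.0917
```

Call:
jog_arm(
  deltas=[0.67,-0.89,0.1,0,0,0,0.67,-0.89,0.1,0,0,0,0.67,-0.89,0.1,0,0,0],
)

```text
time: 0.6
tool_pos: [0.3126, 0.3137, 0.2578]
tool_rot: [-3.141, 0.001, 2.796]
contact_force: [0.0, -0.2, -0.1]
opening: 0.0917
```

Call:
jog_arm(
  deltas=[0.67,-0.89,0.1,0,0,0,0.67,-0.89,0.1,0,0,0,0.67,-0.89,0.1,0,0,0],
)

```text
time: 0.85
tool_pos: [0.3798, 0.2246, 0.2679]
tool_rot: [-3.141, 0.001, 2.796]
contact_force: [0.2, 0.2, -0.1]
opening: 0.0914
```

Call:
jog_arm(
  deltas=[0.67,-0.89,0.1,0,0,0,0.67,-0.89,0.1,0,0,0,0.67,-0.89,0.1,0,0,0],
)

```text
time: 1.1
tool_pos: [0.4469, 0.1354, 0.2778]
tool_rot: [-3.141, 0.001, 2.795]
contact_force: [1.0, 0.6, -0.2]
opening: 0.0915
```

Call:
jog_arm(
  deltas=[0.67,-0.89,0.1,0,0,0,0.67,-0.89,0.1,0,0,0,0.67,-0.89,0.1,0,0,0],
)

```text
time: 1.35
tool_pos: [0.5139, 0.0462, 0.2876]
tool_rot: [-3.141, 0.0, 2.795]
contact_force: [-0.2, -0.7, -0.1]
opening: 0.0917
```

Call:
jog_arm(
  deltas=[0.67,-0.79,0.1,0,0,0,0.67,-0.79,0.1,0,0,0,0.67,-0.79,0.1,0,0,0,0.67,-0.79,0.1,0,0,0],
)

```text
time: 1.68
tool_pos: [0.5814, -0.0337, 0.2966]
tool_rot: [-3.141, 0.0, 2.793]
contact_force: [0.2, -0.7, -0.2]
opening: 0.092
```

```bash
python3 - <<'E'
from h import *
P=robot.camera_params("wrist");i=robot.read_camera("wrist")
print(P,robot.observe()['tool_pos'])
cv2.imwrite("pics/w1.png",cv2.cvtColor(i,cv2.COLOR_RGB2BGR))
cv2.imwrite("pics/w1b.png",cv2.resize(cv2.imread("pics/w1.png"),(800,600),interpolation=cv2.INTER_CUBIC))
for n,X in(("cap",(.684,-.031,.098)),("stem",(.696,.138,.088)),("wj",(.55,-.036,.01)),("wt",(.335,-.094,.01))):print(n,np.array(proj(P,X,True))*1.5625)
E
```

```text
{'fx': 297.3186396354542, 'fy': 297.3186396354542, 'cx': 251.01768634393585, 'cy': 190.3985315871121, 'R': array([[ 0.34123605,  0.9399771 , -0.00100626],
       [ 0.89820437, -0.3257555 ,  0.29514787],
       [ 0.27710445, -0.10161892, -0.95545106]]), 't': array([-0.16617617, -0.58843193,  0.28288123])} [ 0.58003749 -0.03164628  0.29653467]
cap [437.8406648  375.51435878]
stem [619.25755238 317.53759958]
wj [379.01240525 212.22047778]
wt [244.56180991  30.09286075]
```

View pics/w1b.png

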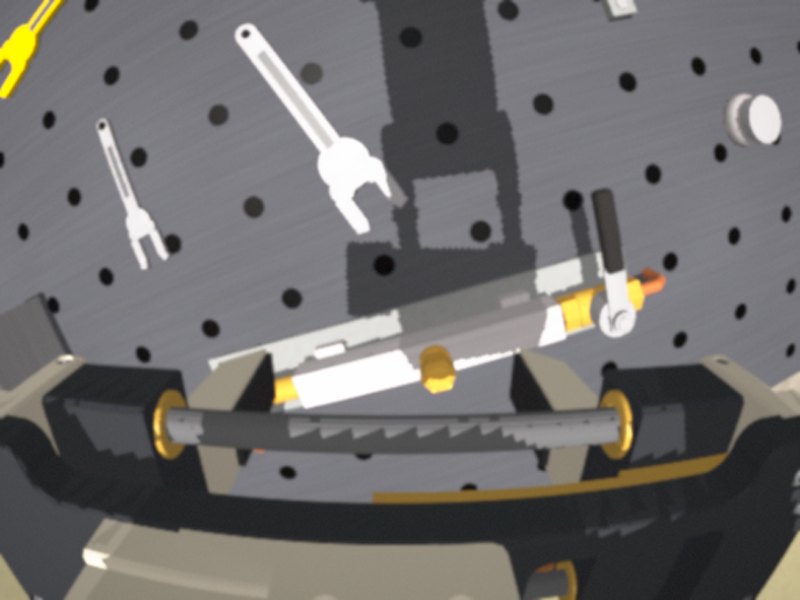

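The wrist view shows the cap at (437,368), lever stem at (617,320), and the large wrench from (246,32) to tips near (363,228)/(404,204). The predictions agree. I'll enlarge the cap and wrench for precise values.

```bash
python3 - <<'E'
import cv2,numpy as np
i=cv2.imread("pics/w1.png")
a=cv2.resize(i[215:260,250:310],(480,360),interpolation=cv2.INTER_CUBIC) # 8x
b=cv2.resize(i[10:155,145:265],(480,580),interpolation=cv2.INTER_CUBIC)[:, :320*1] 
b=cv2.resize(i[10:155,145:265],(360,435),interpolation=cv2.INTER_CUBIC) # 3x
c=np.zeros((435,840,3),np.uint8);c[:360,:480]=a;c[:,480:]=b
cv2.imwrite("pics/w1c.png",c[:,:800])
E
```

```text
(no output)
```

View pics/w1c.png

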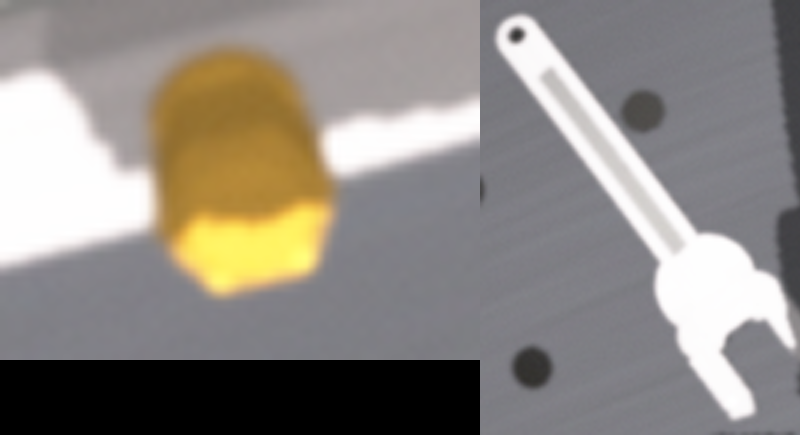

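```bash
python3 - <<'E'
from h import *
from scipy.optimize import least_squares
np.set_printoptions(precision=4,suppress=True)
P={'fx': 297.3186396354542, 'fy': 297.3186396354542, 'cx': 251.01768634393585, 'cy': 190.3985315871121, 'R': np.array([[ 0.34123605,  0.9399771 , -0.00100626],
       [ 0.89820437, -0.3257555 ,  0.29514787],
       [ 0.27710445, -0.10161892, -0.95545106]]), 't': np.array([-0.16617617, -0.58843193,  0.28288123])}
V=[(250+x/8,215+y/8) for x,y in((222,295),(318,272),(334,197),(160,235))]
for v in V: print(plane(P,v,.094,True)[:2])
def res(q,full=False):
    H=[q[:2]+.0156*np.array([np.cos(q[2]+k*np.pi/3),np.sin(q[2]+k*np.pi/3)]) for k in range(6)]
    pr=np.array([proj(P,[*h,.094],True) for h in H])
    return np.concatenate([pr[np.argmin(np.hypot(*(pr-v).T))]-v for v in np.array(V)])
best=min((least_squares(res,[.684,-.031,a]) for a in np.linspace(0,1,7)),key=lambda r:r.cost)
print(best.x,best.fun,"vertex yaw deg",np.degrees(best.x[2])%60,"flat normal",(np.degrees(best.x[2])+30)%60)
f=lambda x,y,z=.01:plane(P,(145+(x-480)/3,10+y/3),z,True)[:2]
hole,end,tl,tr=f(516,35),f(503,18),f(742,418),f(793,347)
m=(tl+tr)/2;d=m-hole;d/=np.linalg.norm(d);print(hole,end,tl,tr,"yaw",np.degrees(np.arctan2(d[1],d[0])),"len",np.linalg.norm(m-end),"jaw gap",np.linalg.norm(tl-tr),"org",end+d*.116,m-d*.122)
u=lambda x,y,z:plane(P,(x/1.5625,y/1.5625),z,True)
print("stem",u(617,320,.092),"sleeve",u(610,232,.095))
E
```

```text
[ 0.7015 -0.0397]
[ 0.7031 -0.0232]
[ 0.6905 -0.0166]
[ 0.687  -0.0458]
[ 0.6888 -0.0308  0.4383] [ 0.0074  0.0544 -0.6886  0.1325  0.9179 -0.5563 -0.2461  0.3914] vertex yaw deg 25.115517367060956 flat normal 55.11551736706096
[ 0.3391 -0.0946] [ 0.3271 -0.0978] [ 0.5636 -0.0572] [ 0.5393 -0.0216] yaw 14.564218876567981 len 0.2319091262352148 jaw gap 0.04307478256051701 org [ 0.4393 -0.0687] [ 0.4334 -0.0701]
stem [0.6953 0.1338 0.092 ] sleeve [0.616  0.1423 0.095 ]
```

Call:
jog_arm(
  deltas=[1.0,0,-0.5,0,0,-0.167,1.0,0,-0.5,0,0,-0.167,1.0,0,-0.5,0,0,-0.167,1.0,0,-0.5,0,0,-0.167],
)

```text
time: 2.07
tool_pos: [0.6805, -0.0282, 0.2414]
tool_rot: [-3.139, -0.007, 2.535]
contact_force: [-0.9, -0.2, -0.9]
opening: 0.0917
```

Call:
jog_arm(
  deltas=[0.065,0,-1.0,0,0,0,0.065,0,-1.0,0,0,0,0.065,0,-1.0,0,0,0,0.065,0,-1.0,0,0,0],
)

```text
time: 2.4
tool_pos: [0.6823, -0.0281, 0.1423]
tool_rot: [-3.137, -0.01, 2.536]
contact_force: [-0.3, 0.2, -0.5]
opening: 0.0919
```

```bash
python3 - <<'E'
from h import *
P=robot.camera_params("wrist");o=robot.observe();i=robot.read_camera("wrist");s=robot.read_camera("side")
print(o['tool_pos'],o['tool_rot'])
print(proj(P,(.6865,-.031,.094),True))
I=cv2.cvtColor(i,cv2.COLOR_RGB2BGR);cv2.imwrite("pics/w2.png",I)
S=cv2.cvtColor(s,cv2.COLOR_RGB2BGR);cv2.imwrite("pics/s2.png",S)
a=cv2.resize(I[130:280,160:360],(800,600),interpolation=cv2.INTER_CUBIC)
cv2.imwrite("pics/c2.png",a)
import pickle;pickle.dump(P,open("P2","wb"))
E
```

```text
[ 0.6822611  -0.02806696  0.14232315] [-3.13714245 -0.00992921  2.535996  ]
(np.float64(251.3703965466013), np.float64(223.16226387241977))
```

View pics/c2.png

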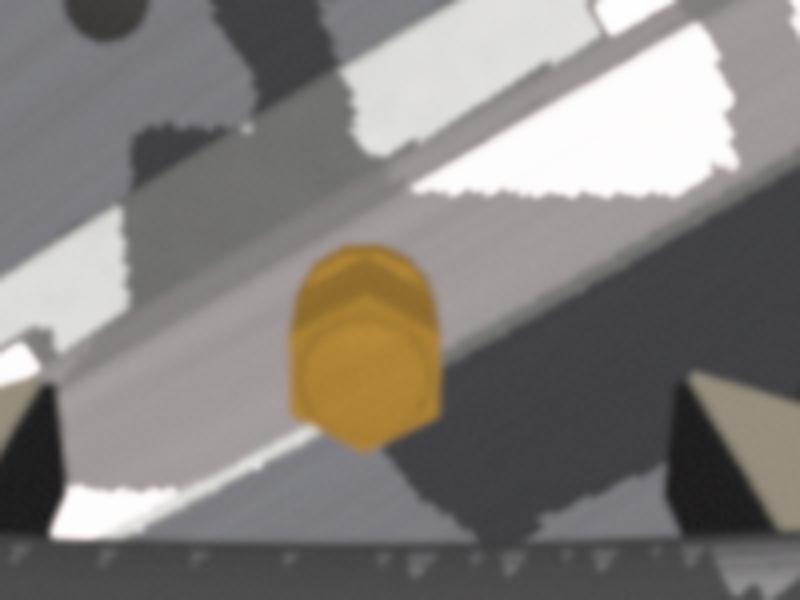

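The crop shows the hex squarely aligned with the jaws: flats at x=292 and 440, vertices at (366,297) and (365,455), centred between the pads at 366.

```bash
python3 - <<'E'
from h import *
import pickle
P=pickle.load(open("P2","rb"))
for v in((366,297),(365,455),(366,376),(292,335),(441,335),(291,415),(441,415)):
    print(v,plane(P,(160+v[0]/4,130+v[1]/4),.094,True))
D=robot.camera_params("side");print(np.array(proj(D,(.6865,-.031,.098))))
E
```

```text
(366, 297) [ 0.67474234 -0.02276885  0.094     ]
(365, 455) [ 0.70005356 -0.04046821  0.094     ]
(366, 376) [ 0.68708975 -0.03129451  0.094     ]
(292, 335) [ 0.67318907 -0.03761562  0.094     ]
(441, 335) [ 0.68815165 -0.01589908  0.094     ]
(291, 415) [ 0.68574861 -0.04692997  0.094     ]
(441, 415) [ 0.70120418 -0.02448426  0.094     ]
[310.5514376  176.05190493]
```

Call:
jog_arm(
  deltas=[0.05,-0.033,-0.3,0,0,0,0.05,-0.033,-0.63,0,0,0,0.05,-0.033,-0.63,0,0,0],
)

```text
time: 2.75
tool_pos: [0.6886, -0.0325, 0.0816]
tool_rot: [-3.139, -0.006, 2.535]
contact_force: [-2.0, 0.3, -1.7]
opening: 0.0919
```

Call:
jog_arm(
  deltas=[0,0,0,0,0,0,0,0,0,0,0,0,0,0,0,0,0,0,0,0,0,0,0,0,0,0,0,0,0,0],
  claw=0.15,
  newtons=45,
)

```text
time: 3.17
tool_pos: [0.6917, -0.0332, 0.0867]
tool_rot: [3.14, 0.003, 2.535]
contact_force: [0.4, -0.1, -0.4]
opening: 0.0631
```

Call:
jog_arm(
  deltas=[0,0,0,0,0,0,0,0,0,0,0,0,0,0,0,0,0,0],
)

```text
time: 3.42
tool_pos: [0.691, -0.0332, 0.0849]
tool_rot: [3.141, 0.0, 2.534]
contact_force: [-0.0, 0.4, 0.1]
opening: 0.0432
```

Call:
jog_arm(
  deltas=[-0.037,0.018,-0.05,0,0,0,-0.037,0.018,-0.05,0,0,0,-0.037,0.018,-0.05,0,0,0,-0.037,0.018,-0.05,0,0,0,-0.037,0.018,-0.05,0,0,0],
)

```text
time: 3.83
tool_pos: [0.6862, -0.0312, 0.0788]
tool_rot: [-3.14, -0.003, 2.534]
contact_force: [-3.5, 0.2, -2.4]
opening: 0.0264
```

Call:
jog_arm(
  deltas=[0,0,0,0,0,0,0,0,0,0,0,0],
)

```text
time: 4.0
tool_pos: [0.6862, -0.0312, 0.0788]
tool_rot: [-3.14, -0.003, 2.535]
contact_force: [-4.0, 1.0, -4.7]
opening: 0.0268
```

Call:
jog_arm(
  deltas=[0,0,0,0,0,-0.05,0,0,0,0,0,-0.125,0,0,0,0,0,-0.2,0,0,0,0,0,-0.275,0,0,0,0,0,-0.35],
)

```text
time: 4.42
tool_pos: [0.6861, -0.0313, 0.0787]
tool_rot: [-3.139, -0.001, 1.98]
contact_force: [-5.0, 0.3, -4.3]
opening: 0.0266
```

Call:
jog_arm(
  deltas=[0,0,0,0,0,-0.075,0,0,0,0,0,-0.15,0,0,0,0,0,-0.225,0,0,0,0,0,-0.3,0,0,0,0,0,-0.375],
)

```text
time: 4.83
tool_pos: [0.686, -0.0313, 0.0786]
tool_rot: [-3.138, 0.001, 1.391]
contact_force: [-4.4, -0.2, -4.6]
opening: 0.0266
```

Call:
jog_arm(
  deltas=[0,0,0,0,0,-0.075,0,0,0,0,0,-0.15,0,0,0,0,0,-0.225,0,0,0,0,0,-0.3,0,0,0,0,0,-0.375],
)

```text
time: 5.25
tool_pos: [0.6858, -0.0313, 0.0784]
tool_rot: [-3.139, 0.003, 0.802]
contact_force: [-5.1, -0.1, -5.4]
opening: 0.0266
```

Call:
jog_arm(
  deltas=[0,0,0,0,0,-0.075,0,0,0,0,0,-0.15,0,0,0,0,0,-0.22,0,0,0,0,0,-0.245,0,0,0,0,0,-0.245],
)

```text
time: 5.67
tool_pos: [0.6858, -0.0312, 0.0783]
tool_rot: [-3.14, 0.004, 0.42]
contact_force: [-5.1, 0.6, -5.5]
opening: 0.0266
```

Call:
jog_arm(
  deltas=[0,0,0,0,0,0,0,0,0,0,0,0],
)

```text
time: 5.83
tool_pos: [0.6858, -0.0312, 0.0783]
tool_rot: [-3.14, 0.004, 0.422]
contact_force: [-6.0, 0.6, -6.3]
opening: 0.027
```

Call:
jog_arm(
  deltas=[0,0,0,0,0,0,0,0,0,0,0,0,0,0,0,0,0,0,0,0,0,0,0,0],
  claw=1,
)

```text
time: 6.17
tool_pos: [0.6882, -0.0316, 0.0807]
tool_rot: [3.14, -0.002, 0.422]
contact_force: [-0.3, -1.0, 0.6]
opening: 0.0491
```

Call:
jog_arm(
  deltas=[0,0,0.3,0,0,0,0,0,0.7,0,0,0,0,0,1.0,0,0,0],
)

```text
time: 6.42
tool_pos: [0.6879, -0.0315, 0.1826]
tool_rot: [3.14, -0.002, 0.422]
contact_force: [1.2, -0.5, 1.3]
opening: 0.0683
```

Call:
jog_arm(
  deltas=[-0.82,-0.13,0.1,0,0,-0.106,-0.82,-0.13,0.2,0,0,-0.106,-0.82,-0.13,0.2,0,0,-0.106],
)

```text
time: 6.67
tool_pos: [0.6002, -0.0447, 0.202]
tool_rot: [3.142, 0.002, 0.252]
contact_force: [1.6, 0.3, 0.2]
opening: 0.0884
```

Call:
jog_arm(
  deltas=[-0.82,-0.13,0.2,0,0,0,-0.82,-0.13,0.2,0,0,0,-0.82,-0.13,0.2,0,0,0],
)

```text
time: 6.92
tool_pos: [0.5178, -0.0575, 0.221]
tool_rot: [-3.141, 0.003, 0.255]
contact_force: [2.0, -0.2, -0.3]
opening: 0.0914
```

Call:
jog_arm(
  deltas=[-0.82,-0.13,0.2,0,0,0,-0.82,-0.13,0.2,0,0,0,-0.82,-0.13,0.2,0,0,0,-0.82,-0.13,0.2,0,0,0,-0.82,-0.13,0.2,0,0,0],
)

```text
time: 7.33
tool_pos: [0.4422, -0.0707, 0.2407]
tool_rot: [3.14, -0.003, 0.255]
contact_force: [-0.0, -0.5, -1.0]
opening: 0.0916
```

```bash
python3 - <<'E'
from h import *
P=robot.camera_params("wrist");o=robot.observe();i=robot.read_camera("wrist")
print(o['tool_pos'],o['tool_rot'])
I=cv2.cvtColor(i,cv2.COLOR_RGB2BGR);cv2.imwrite("pics/w3.png",I)
cv2.imwrite("pics/w3b.png",cv2.resize(I,(800,600),interpolation=cv2.INTER_CUBIC))
import pickle;pickle.dump(P,open("P3","wb"))
E
```

```text
[ 0.44217251 -0.07068475  0.24066948] [ 3.13989921e+00 -2.76221800e-03  2.54766714e-01]
```

View pics/w3b.png

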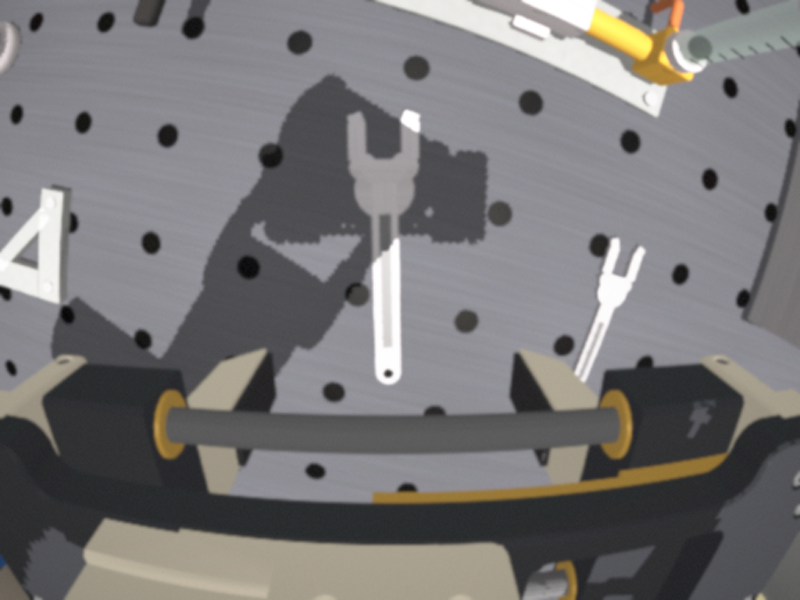

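The large wrench lies straight below the tool: tail end at (389,383), hole at (388,373), tips at (356,113) and (411,112), jaw bottom near (385,158). The small wrench is on the right.

```bash
python3 - <<'E'
from h import *
import pickle
np.set_printoptions(precision=4,suppress=True)
P=pickle.load(open("P3","rb"))
f=lambda x,y,z=.01:plane(P,(x/1.5625,y/1.5625),z,True)[:2]
e,h,l,r,b=f(389,383),f(388,373),f(356,113),f(411,112),f(384.5,158)
m=(l+r)/2;d=(m-e)/np.linalg.norm(m-e)
w=(f(374,340)+f(402,340))/2; w2=(f(371,240)+f(399,240))/2
print(e,h,l,r,b,"yaw",np.arctan2(d[1],d[0]),"len",np.linalg.norm(m-e),"b-e",np.linalg.norm(b-e),"org",e+.116*d,m-.122*d,b-.083*d)
d2=w2-w;print(w,w2,"yaw handle",np.arctan2(d2[1],d2[0]),np.linalg.norm(f(374,340)-f(402,340)))
E
```

```text
[ 0.3285 -0.0985] [ 0.3382 -0.0951] [ 0.5498 -0.0139] [ 0.5615 -0.0562] [ 0.5198 -0.0452] yaw 0.2725353164972756 len 0.23584431304545153 b-e 0.19849004004963777 org [ 0.4403 -0.0673] [ 0.4382 -0.0679] [ 0.4398 -0.0675]
[ 0.3695 -0.087 ] [ 0.4546 -0.0625] yaw handle 0.2808095353829861 0.024585315689422352
```

Call:
jog_arm(
  deltas=[-0.027,0.032,-0.4,0,0,0.014,-0.027,0.032,-0.8,0,0,0.014,-0.027,0.032,-1.0,0,0,0.014],
  claw=0.6,
)

```text
time: 7.63
tool_pos: [0.4378, -0.0664, 0.1361]
tool_rot: [-3.139, 0.003, 0.278]
contact_force: [-0.1, 0.7, -0.2]
opening: 0.0763
```

Call:
jog_arm(
  deltas=[0,0,-0.4,0,0,0,0,0,-0.8,0,0,0,0,0,-0.8,0,0,0,0,0,-0.8,0,0,0,0,0,-0.8,0,0,0],
)

```text
time: 8.05
tool_pos: [0.4401, -0.0674, 0.061]
tool_rot: [3.14, -0.002, 0.278]
contact_force: [-0.0, -0.4, 0.9]
opening: 0.0553
```

Call:
jog_arm(
  deltas=[0,0,0,0,0,0,0,0,0,0,0,0,0,0,0,0,0,0],
)

```text
time: 8.3
tool_pos: [0.4397, -0.0675, 0.0616]
tool_rot: [3.139, -0.003, 0.277]
contact_force: [-0.0, 0.6, -0.2]
opening: 0.0551
```

Call:
jog_arm(
  deltas=[0,0,-0.3,0,0,0,0,0,-0.48,0,0,0,0,0,-0.48,0,0,0,0,0,-0.48,0,0,0],
)

```text
time: 8.63
tool_pos: [0.4392, -0.0674, 0.0124]
tool_rot: [3.141, -0.001, 0.277]
contact_force: [-0.4, -0.7, 0.3]
opening: 0.0551
```

Call:
jog_arm(
  deltas=[0,0,0,0,0,0,0,0,0,0,0,0,0,0,0,0,0,0,0,0,0,0,0,0,0,0,0,0,0,0],
  claw=0.1,
  newtons=50,
)

```text
time: 9.05
tool_pos: [0.4386, -0.0672, 0.0119]
tool_rot: [3.141, -0.0, 0.277]
contact_force: [-0.1, 0.1, 0.2]
opening: 0.0263
```

Call:
jog_arm(
  deltas=[0,0,0,0,0,0,0,0,0,0,0,0,0,0,0,0,0,0],
)

```text
time: 9.3
tool_pos: [0.4385, -0.0671, 0.0119]
tool_rot: [3.142, 0.0, 0.277]
contact_force: [-0.0, 0.6, 3.2]
opening: 0.0214
```

Call:
jog_arm(
  deltas=[0,0,0.2,0,0,0,0,0,0.5,0,0,0,0,0,0.77,0,0,0,0,0,0.77,0,0,0],
)

```text
time: 9.63
tool_pos: [0.4409, -0.0679, 0.0924]
tool_rot: [3.137, -0.006, 0.277]
contact_force: [1.2, -0.4, -2.3]
opening: 0.0215
```

Call:
jog_arm(
  deltas=[0.25,-0.1,0,0,0,0.03,0.5,-0.2,0,0,0,0.06,0.8,-0.27,0,0,0,0.092,1.0,-0.3,0,0,0,0.092,1.0,-0.3,0,0,0,0.092],
)

```text
time: 10.05
tool_pos: [0.5419, -0.0982, 0.0875]
tool_rot: [3.14, -0.002, 0.421]
contact_force: [-0.2, -0.8, -2.8]
opening: 0.021
```

Call:
jog_arm(
  deltas=[0,0,0,0,0,0,0,0,0,0,0,0,0,0,0,0,0,0],
)

```text
time: 10.3
tool_pos: [0.537, -0.0967, 0.0878]
tool_rot: [-3.14, 0.002, 0.422]
contact_force: [0.4, 0.7, -1.7]
opening: 0.0212
```

```bash
python3 - <<'E'
from h import *
P=robot.camera_params("wrist");o=robot.observe();i=robot.read_camera("wrist");s=robot.read_camera("side")
print(o['tool_pos'],o['tool_rot'])
I=cv2.cvtColor(i,cv2.COLOR_RGB2BGR);cv2.imwrite("pics/w4.png",I)
S=cv2.cvtColor(s,cv2.COLOR_RGB2BGR);cv2.imwrite("pics/s4.png",S)
c=np.zeros((600,800,3),np.uint8)
c[:,:500]=cv2.resize(I[0:240,150:350],(500,600),interpolation=cv2.INTER_CUBIC)  #2.5x
c[:300,500:]=cv2.resize(S[140:240,240:340],(300,300),interpolation=cv2.INTER_CUBIC) #3x
cv2.imwrite("pics/w4b.png",c)
import pickle;pickle.dump(P,open("P4","wb"))
E
```

```text
[ 0.53704216 -0.096728    0.08782649] [-3.13989781e+00  2.06788948e-03  4.21747274e-01]
```

View pics/w4b.png

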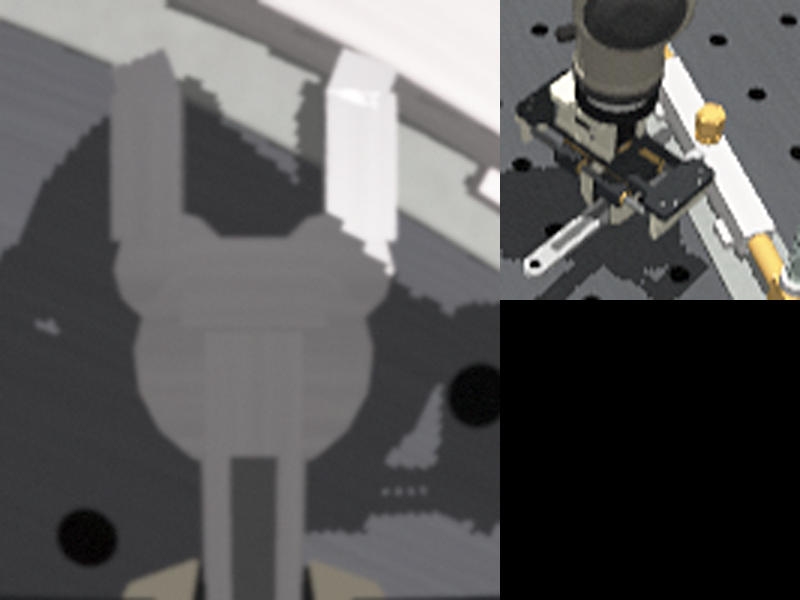

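The wrench is held straight: inner jaw edges at x=183 and 327 (centre 255), handle centred at 254, jaw bottom at y=238.

```bash
python3 - <<'E'
from h import *
import pickle
np.set_printoptions(precision=4,suppress=True)
P=pickle.load(open("P4","rb"))
zt=.0859
f=lambda x,y:plane(P,(150+x/2.5,y/2.5),zt,True)[:2]
bl,h,a,b=f(255,238),f(254,500),f(183,150),f(327,150)
print("gap",np.linalg.norm(a-b));m=(a+b)/2
d=m-h;print("yaw",np.arctan2(d[1],d[0]),"bottom",bl)
d=np.array([np.cos(.422),np.sin(.422)]);n=np.array([-d[1],d[0]])
T=np.array([.537,-.0967]);C=np.array([.686,-.0312])
print("jaw pt rel TCP along,lat",(bl-T)@d+.017,(m-T)@n,(h-T)@n,"tips",[((f(x,y)-T)@d) for x,y in((145,62),(362,92))])
J=bl+.017*d+((m-bl)@n)*n
print("jaw",J,"cap rel jaw along,lat",(C-J)@d,(C-J)@n,"shift xy",C-J)
print("cap in image",proj(P,(.686,-.0312,.0935),True))
E
```

```text
gap 0.02829994680584298
yaw 0.4200345710835063 bottom [ 0.6135 -0.0637]
jaw pt rel TCP along,lat 0.10035818842989434 -0.0011967482465565077 -0.001054445689258209 tips [np.float64(0.12007780539124238), np.float64(0.11369343126087064)]
jaw [ 0.629  -0.0567] cap rel jaw along,lat 0.062398149872460854 -7.774867745256716e-05 shift xy [0.057  0.0255]
cap in image (np.float64(252.2038130240157), np.float64(-55.73207941223947))
```

Call:
jog_arm(
  deltas=[0.1,0.035,0.01,0,0,0,0.22,0.09,0.01,0,0,0,0.29,0.12,0.01,0,0,0,0.35,0.145,0.01,0,0,0,0.35,0.145,0.01,0,0,0],
)

```text
time: 10.82
tool_pos: [0.5743, -0.0822, 0.0898]
tool_rot: [3.141, -0.001, 0.422]
contact_force: [-0.1, -1.5, -3.3]
opening: 0.0211
```

Call:
jog_arm(
  deltas=[0.08,0.035,0,0,0,0,0.14,0.062,0,0,0,0,0.2,0.088,0,0,0,0,0.22,0.097,0,0,0,0,0.22,0.097,0,0,0,0],
)

```text
time: 11.23
tool_pos: [0.5958, -0.0727, 0.0895]
tool_rot: [-3.142, 0.0, 0.422]
contact_force: [0.3, 0.5, -4.0]
opening: 0.0213
```

Call:
jog_arm(
  deltas=[0,0,0,0,0,0,0,0,0,0,0,0],
)

```text
time: 11.4
tool_pos: [0.5954, -0.073, 0.0897]
tool_rot: [-3.141, 0.0, 0.422]
contact_force: [-0.1, 1.3, -3.6]
opening: 0.0211
```

```bash
python3 - <<'E'
from h import *
P=robot.camera_params("wrist");o=robot.observe();i=robot.read_camera("wrist")
print(o['tool_pos'],o['tool_rot'],o['contact_force'],o['torque'])
I=cv2.cvtColor(i,cv2.COLOR_RGB2BGR);cv2.imwrite("pics/w5.png",I)
cv2.imwrite("pics/w5b.png",cv2.resize(I[0:240,130:370],(600,600),interpolation=cv2.INTER_CUBIC))
T=np.array([.537,-.0967]);d=np.array([np.cos(.422),np.sin(.422)]);n=np.array([-d[1],d[0]])
print((o['tool_pos'][:2]-T)@d,(np.array([.686,-.0312])-o['tool_pos'][:2])@d,(np.array([.686,-.0312])-o['tool_pos'][:2])@n)
E
```

```text
[ 0.59535725 -0.07296409  0.08966419] [-3.14145830e+00  1.73369963e-04  4.21718506e-01] [-0.05748006  1.28135006 -3.56823365] [-0.05384684  0.22335808  0.00411721]
0.06295955346237045 0.09979678483998475 0.0009742049884838096
```

View pics/w5b.png

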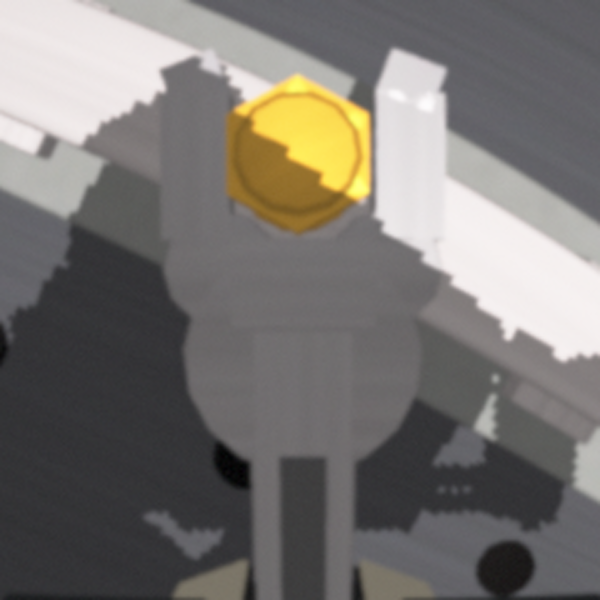

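The hex (298,155 in the crop) sits fully in the jaw between the tips. Next I'll work out the arc for the swing.

```bash
python3 - <<'E'
import numpy as np
C=np.array([.686,-.0312]);T=np.array([.5954,-.0730])
def p(a):
    c,s=np.cos(a),np.sin(a);return C+np.array([[c,s],[-s,c]])@(T-C)
for base,al in((0,(.1,.2,.3,.4,.5)),(.5,(.6,.7,.75,.8,.85)),(.85,(.9,.95,1.0,1.05,1.1))):
    print([ (*np.round((p(a)-p(base))*10,3),round((a-base)/(np.pi/2)*-1,3)) for a in al],p(al[-1]))
E
```

```text
[(np.float64(-0.037), np.float64(0.093), -0.064), (np.float64(-0.065), np.float64(0.188), -0.127), (np.float64(-0.083), np.float64(0.286), -0.191), (np.float64(-0.091), np.float64(0.386), -0.255), (np.float64(-0.089), np.float64(0.486), -0.318)] [ 0.58645103 -0.024447  ]
[(np.float64(0.012), np.float64(0.099), -0.064), (np.float64(0.033), np.float64(0.196), -0.127), (np.float64(0.048), np.float64(0.244), -0.159), (np.float64(0.064), np.float64(0.291), -0.191), (np.float64(0.084), np.float64(0.337), -0.223)] [0.59480201 0.00927871]
[(np.float64(0.021), np.float64(0.045), -0.032), (np.float64(0.045), np.float64(0.089), -0.064), (np.float64(0.071), np.float64(0.132), -0.095), (np.float64(0.099), np.float64(0.173), -0.127), (np.float64(0.128), np.float64(0.213), -0.159)] [0.60765172 0.03058307]
```

Call:
jog_arm(
  deltas=[-0.037,0.093,0,0,0,-0.064,-0.065,0.188,0,0,0,-0.127,-0.083,0.286,0,0,0,-0.191,-0.091,0.386,0,0,0,-0.255,-0.089,0.486,0,0,0,-0.318],
)

```text
time: 11.87
tool_pos: [0.5859, -0.0241, 0.0897]
tool_rot: [3.141, 0.001, -0.082]
contact_force: [-0.0, 0.1, -3.4]
opening: 0.021
```

Call:
jog_arm(
  deltas=[0.012,0.099,0,0,0,-0.064,0.033,0.196,0,0,0,-0.127,0.048,0.244,0,0,0,-0.159],
)

```text
time: 12.12
tool_pos: [0.591, 0.0008, 0.0897]
tool_rot: [3.141, 0.001, -0.332]
contact_force: [-1.3, -1.2, -4.4]
opening: 0.0214
```

```bash
python3 - <<'E'
from h import *
o=robot.observe();print(o['tool_pos'],o['tool_rot'],o['contact_force'],o['torque'],o['opening'])
E
```

```text
[0.59096597 0.0008446  0.08972296] [ 3.14117721e+00  8.49125401e-04 -3.31590936e-01] [-1.30714677 -1.20279364 -4.44662367] [-0.1368637   0.49976084  0.19585679] 0.02135690756994608
```

Call:
jog_arm(
  deltas=[0.016,0.047,0,0,0,-0.032,0.036,0.093,0,0,0,-0.064,0.036,0.093,0,0,0,-0.064],
)

```text
time: 12.37
tool_pos: [0.5945, 0.01, 0.0896]
tool_rot: [3.141, 0.001, -0.429]
contact_force: [-2.5, -0.1, -4.4]
opening: 0.0216
```

Call:
jog_arm(
  deltas=[0.021,0.045,0,0,0,-0.032,0.045,0.089,0,0,0,-0.064,0.045,0.089,0,0,0,-0.064],
)

```text
time: 12.62
tool_pos: [0.5991, 0.0187, 0.0896]
tool_rot: [3.141, 0.001, -0.528]
contact_force: [-2.2, 0.3, -4.4]
opening: 0.0213
```

```bash
python3 - <<'E'
from h import *
o=robot.observe();print(o['tool_pos'],o['tool_rot'],o['contact_force'],o['torque'],o['opening'])
t=o['tool_pos'][:2]-[.686,-.0312];print(np.pi-np.arctan2(t[1],t[0]),np.hypot(*t))
E
```

```text
[0.59905807 0.01870101 0.08955965] [ 3.14120852e+00  1.25426227e-03 -5.28213516e-01] [-2.22761408  0.29958407 -4.42677451] [0.177912   0.65505917 0.23057063] 0.02134079342022842
0.5210507597020504 0.10024475353147985
```

Call:
jog_arm(
  deltas=[0.026,0.043,0,0,0,-0.032,0.054,0.084,0,0,0,-0.064,0.054,0.084,0,0,0,-0.064,0.054,0.084,0,0,0,-0.064],
)

```text
time: 12.95
tool_pos: [0.6043, 0.0267, 0.0895]
tool_rot: [3.141, 0.001, -0.626]
contact_force: [-2.9, 3.0, -3.2]
opening: 0.0211
```

```bash
python3 - <<'E'
from h import *
o=robot.observe();print(o['tool_pos'],o['tool_rot'],o['contact_force'],o['torque'],o['opening'])
t=o['tool_pos'][:2]-[.686,-.0312];f=o['contact_force'];print("Mz",o['torque'][2]+t[0]*f[1]-t[1]*f[0],np.pi-np.arctan2(t[1],t[0]),np.hypot(*t))
E
```

```text
[0.60427148 0.02668566 0.08946467] [ 3.14102903e+00  1.35773934e-03 -6.25729504e-01] [-2.91092454  2.95867936 -3.22795725] [0.54535428 0.65104871 0.22923748] 0.021093984699020022
Mz 0.15592978330056045 0.6162531481987461 0.10015138799703956
```

Call:
jog_arm(
  deltas=[0.03,0.041,0,0,0,-0.032,0.06,0.08,0,0,0,-0.064,0.06,0.08,0,0,0,-0.064,0.06,0.08,0,0,0,-0.064],
)

```text
time: 13.28
tool_pos: [0.6105, 0.0345, 0.0896]
tool_rot: [3.141, 0.001, -0.726]
contact_force: [-1.5, 3.3, -4.3]
opening: 0.0213
```

```bash
cat > st.py <<'E'
from h import *
o=robot.observe();print(o['tool_pos'],o['tool_rot'],o['contact_force'],o['torque'],o['opening'])
t=o['tool_pos'][:2]-[.686,-.0312];f=o['contact_force'];print("Mz",o['torque'][2]+t[0]*f[1]-t[1]*f[0],np.pi-np.arctan2(t[1],t[0]),np.hypot(*t))
E
python3 st.py
```

```text
[0.61048829 0.0345151  0.08956156] [ 3.14111594e+00  7.36727039e-04 -7.26380813e-01] [-1.50577467  3.28051914 -4.25269775] [0.6271432  0.67502398 0.3030741 ] 0.021303707232454838
Mz 0.15430863762831393 0.7161412051753508 0.10010240707801317
```

```bash
python3 - <<'E'
from h import *
i=robot.read_camera("wrist")
I=cv2.cvtColor(i,cv2.COLOR_RGB2BGR);cv2.imwrite("pics/w6.png",I)
cv2.imwrite("pics/w6b.png",cv2.resize(I[0:240,130:370],(600,600),interpolation=cv2.INTER_CUBIC))
E
```

```text
(no output)
```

View pics/w6b.png

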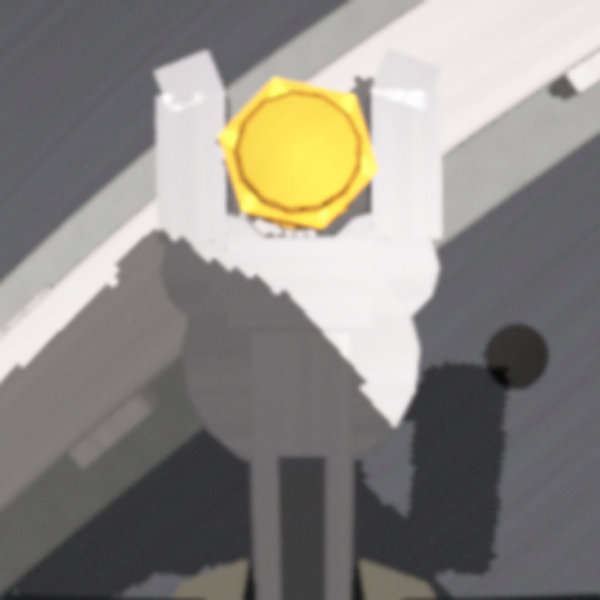

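The hex lags the wrench by about 15–17° in the jaw slack. That puts the cap at about 2.113 + 0.85 + c0, or at least 2.9. I'll pull slightly further to confirm the stop.

Call:
jog_arm(
  deltas=[0.02,0.023,0,0,0,-0.019,0.04,0.044,0,0,0,-0.038,0.04,0.044,0,0,0,-0.038],
)

```text
time: 13.58
tool_pos: [0.615, 0.0388, 0.0897]
tool_rot: [3.141, -0.0, -0.788]
contact_force: [-2.4, 1.4, -3.2]
opening: 0.0212
```

```bash
python3 st.py
```

```text
[0.61496996 0.03879462 0.08971847] [ 3.14145809e+00 -1.94355281e-04 -7.88329007e-01] [-2.41200575  1.37737194 -3.19106675] [0.33661953 0.51690875 0.28750025] 0.02118312235125917
Mz 0.3584928986830239 0.7780561875389234 0.09972218069788025
```

```bash
cat > hexa.py <<'E'
from h import *
import sys
def hexang(I):
    h=cv2.cvtColor(I,cv2.COLOR_BGR2HSV)[20:110,200:300]
    h=cv2.resize(h,None,fx=4,fy=4,interpolation=cv2.INTER_CUBIC)
    m=cv2.inRange(h,(12,120,60),(38,255,255))
    cs,_=cv2.findContours(m,0,1);c=cv2.convexHull(max(cs,key=cv2.contourArea)).reshape(-1,2).astype(float)
    q=c-(c.min(0)+c.max(0))/2
    best=[]
    for a in np.radians(np.arange(0,60,.5)):  # support-width: hexagon widths minimal along flat normals
        w=[np.ptp(c@[np.cos(a+k*np.pi/3),np.sin(a+k*np.pi/3)]) for k in range(3)]
        best.append(sum(w))
    k=int(np.argmin(best));return k*.5,cv2.contourArea(c.astype(np.float32)),best[k]/3
for n in sys.argv[1:]: print(n,hexang(cv2.imread(f"pics/{n}.png")))
E
python3 - <<'E'
from h import *
cv2.imwrite("pics/w7.png",cv2.cvtColor(robot.read_camera("wrist"),cv2.COLOR_RGB2BGR))
E
python3 hexa.py w5 w6 w7
```

```text
w5 (0.0, 44832.5, np.float64(231.50360503773337))
w6 (42.0, 44562.0, np.float64(231.56907756625546))
w7 (41.5, 44410.0, np.float64(230.3303005408692))
```

Call:
jog_arm(
  deltas=[0.021,0.022,0,0,0,-0.019,0.043,0.042,0,0,0,-0.038,0.043,0.042,0,0,0,-0.038],
)

```text
time: 13.88
tool_pos: [0.6197, 0.0424, 0.0898]
tool_rot: [3.142, -0.001, -0.848]
contact_force: [-1.0, -2.1, -3.0]
opening: 0.0213
```

```bash
python3 st.py; python3 - <<'E'
from h import *
cv2.imwrite("pics/w8.png",cv2.cvtColor(robot.read_camera("wrist"),cv2.COLOR_RGB2BGR))
E
python3 hexa.py w8
```

```text
[0.61970426 0.04241939 0.08982377] [ 3.14158235e+00 -1.43117090e-03 -8.48119464e-01] [-1.04950611 -2.08262218 -3.00711757] [-0.10447983  0.34025483  0.31492886] 0.021306584329267925
Mz 0.5302618393730234 0.8376939068912232 0.09907037775103537
w8 (38.5, 44035.0, np.float64(229.13987804196026))
```

The stop is confirmed: the lag grew by the amount I pulled and the moment rose to 0.53 N m. I'll back off within the slack and withdraw.

Call:
jog_arm(
  deltas=[-0.06,-0.063,0,0,0,0.056,-0.118,-0.126,0,0,0,0.111,-0.17,-0.2,0,0,0,0.17,-0.212,-0.272,0,0,0,0.223,-0.212,-0.272,0,0,0,0.223],
)

```text
time: 14.35
tool_pos: [0.5979, 0.0147, 0.0902]
tool_rot: [-3.141, -0.001, -0.496]
contact_force: [0.6, 1.9, -4.1]
opening: 0.0213
```

```bash
python3 st.py; python3 - <<'E'
from h import *
cv2.imwrite("pics/w9.png",cv2.cvtColor(robot.read_camera("wrist"),cv2.COLOR_RGB2BGR))
E
python3 hexa.py w9
```

```text
[0.59793733 0.01467613 0.09018496] [-3.14132754e+00 -1.05551144e-03 -4.95608768e-01] [ 0.63548948  1.85682457 -4.14055558] [0.43888018 0.22240568 0.22474362] 0.02128384645963573
Mz 0.03207289980512038 0.4802657497267533 0.09929578184985963
w9 (57.5, 44333.5, np.float64(229.68155374738095))
```

Call:
jog_arm(
  deltas=[-0.1,0.054,0,0,0,0,-0.22,0.119,0,0,0,0,-0.4,0.217,0,0,0,0,-0.6,0.325,0.05,0,0,0,-0.6,0.325,0.1,0,0,0],
)

```text
time: 14.82
tool_pos: [0.5344, 0.0505, 0.0993]
tool_rot: [3.14, 0.005, -0.5]
contact_force: [-0.8, 0.6, -3.6]
opening: 0.0214
```

Call:
jog_arm(
  deltas=[-0.3,-0.3,0,0,0,0.07,-0.5,-0.6,0,0,0,0.14,-0.7,-0.9,0,0,0,0.21,-0.9,-1.0,0,0,0,0.28,-0.95,-1.0,0,0,0,0.35],
)

```text
time: 15.23
tool_pos: [0.4411, -0.0535, 0.1]
tool_rot: [3.141, 0.001, 0.052]
contact_force: [0.4, 0.2, -3.7]
opening: 0.0215
```

Call:
jog_arm(
  deltas=[0,0,-0.2,0,0,0.07,0,0,-0.4,0,0,0.11,0,0,-0.6,0,0,0.11,0,0,-0.6,0,0,0.11,0,0,-0.6,0,0,0.11],
)

```text
time: 15.65
tool_pos: [0.4434, -0.0515, 0.0397]
tool_rot: [-3.141, 0.001, 0.222]
contact_force: [-0.3, -0.1, -3.4]
opening: 0.0214
```

```bash
python3 st.py
```

```text
[ 0.44335604 -0.05153723  0.03969334] [-3.14131999e+00  6.95659406e-04  2.22354686e-01] [-0.31477954 -0.05798142 -3.37691927] [-0.09915473  0.240413    0.01639172] 0.021413710946509564
Mz 0.024058818187183948 6.199565651684015 0.24349474984606007
```

Call:
jog_arm(
  deltas=[0,0,-0.1,0,0,0,0,0,-0.2,0,0,0,0,0,-0.24,0,0,0,0,0,-0.27,0,0,0,0,0,-0.275,0,0,0],
)

```text
time: 16.07
tool_pos: [0.4436, -0.0516, 0.0127]
tool_rot: [3.141, -0.001, 0.223]
contact_force: [-0.3, 0.4, -3.1]
opening: 0.0214
```

Call:
jog_arm(
  deltas=[0,0,0,0,0,0,0,0,0,0,0,0,0,0,0,0,0,0],
)

```text
time: 16.32
tool_pos: [0.4434, -0.0516, 0.0127]
tool_rot: [3.141, -0.001, 0.224]
contact_force: [0.0, 0.8, -3.6]
opening: 0.0214
```

Still carrying the weight (-3.6 N), so I'll lower a little more and then release.

Call:
jog_arm(
  deltas=[0,0,-0.008,0,0,0,0,0,-0.016,0,0,0,0,0,-0.016,0,0,0],
)

```text
time: 16.57
tool_pos: [0.4434, -0.0516, 0.0118]
tool_rot: [3.141, -0.001, 0.224]
contact_force: [-3.1, 1.0, 10.5]
opening: 0.0213
```

Call:
jog_arm(
  deltas=[0,0,0,0,0,0,0,0,0,0,0,0,0,0,0,0,0,0,0,0,0,0,0,0,0,0,0,0,0,0],
  claw=0.6,
)

```text
time: 16.98
tool_pos: [0.4443, -0.0522, 0.0113]
tool_rot: [3.14, -0.002, 0.224]
contact_force: [0.4, -3.6, 5.7]
opening: 0.0502
```

Call:
jog_arm(
  deltas=[0,0,0.1,0,0,0,0,0,0.4,0,0,0,0,0,0.8,0,0,0,0,0,1.0,0,0,0],
)

```text
time: 17.32
tool_pos: [0.444, -0.0517, 0.1136]
tool_rot: [3.14, -0.003, 0.224]
contact_force: [1.4, -0.9, -0.3]
opening: 0.0554
```

Call:
jog_arm(
  deltas=[0.87,0.97,0.45,0,0,-0.186,0.87,0.97,0.45,0,0,-0.186,0.87,0.97,0.45,0,0,-0.186,0.87,0.97,0.45,0,0,-0.186],
  claw=0.7,
)

```text
time: 17.65
tool_pos: [0.533, 0.0483, 0.1576]
tool_rot: [-3.141, -0.004, -0.071]
contact_force: [-0.4, 0.2, -0.2]
opening: 0.0641
```

Call:
jog_arm(
  deltas=[0.86,0.97,0.4,0,0,0,0.86,0.97,0.4,0,0,0,0.86,0.97,0.4,0,0,0,0.86,0.97,0.4,0,0,0,0.86,0.97,0.4,0,0,0],
)

```text
time: 18.07
tool_pos: [0.6176, 0.1452, 0.1958]
tool_rot: [-3.141, -0.002, -0.065]
contact_force: [-0.9, -0.9, 0.2]
opening: 0.0642
```

Call:
jog_arm(
  deltas=[0,0,0,0,0,0,0,0,0,0,0,0,0,0,0,0,0,0],
)

```text
time: 18.32
tool_pos: [0.6151, 0.1414, 0.1951]
tool_rot: [3.141, 0.002, -0.07]
contact_force: [-0.1, 0.1, 0.0]
opening: 0.0646
```

```bash
python3 - <<'E'
from h import *
P=robot.camera_params("wrist");o=robot.observe();i=robot.read_camera("wrist");s=robot.read_camera("side")
print(o['tool_pos'],o['tool_rot'])
I=cv2.cvtColor(i,cv2.COLOR_RGB2BGR);cv2.imwrite("pics/w10.png",I)
S=cv2.cvtColor(s,cv2.COLOR_RGB2BGR);cv2.imwrite("pics/s10.png",S)
c=np.zeros((600,800,3),np.uint8)
c[:,:500]=cv2.resize(I[40:280,150:350],(500,600),interpolation=cv2.INTER_CUBIC)  #2.5x
c[:300,500:]=cv2.resize(S[150:300,190:340],(300,300),interpolation=cv2.INTER_CUBIC) #2x
cv2.imwrite("pics/w10b.png",c)
print(proj(P,(.617,.143,.095),True),proj(P,(.6976,.1385,.095),True))
import pickle;pickle.dump(P,open("P10","wb"))
E
```

```text
[0.61511097 0.14137772 0.19505185] [ 3.14098529e+00  1.77508572e-03 -6.95279117e-02]
(np.float64(248.33956153193824), np.float64(192.9320623536546)) (np.float64(246.87016810624345), np.float64(98.84016856334536))
```

View pics/w10b.png

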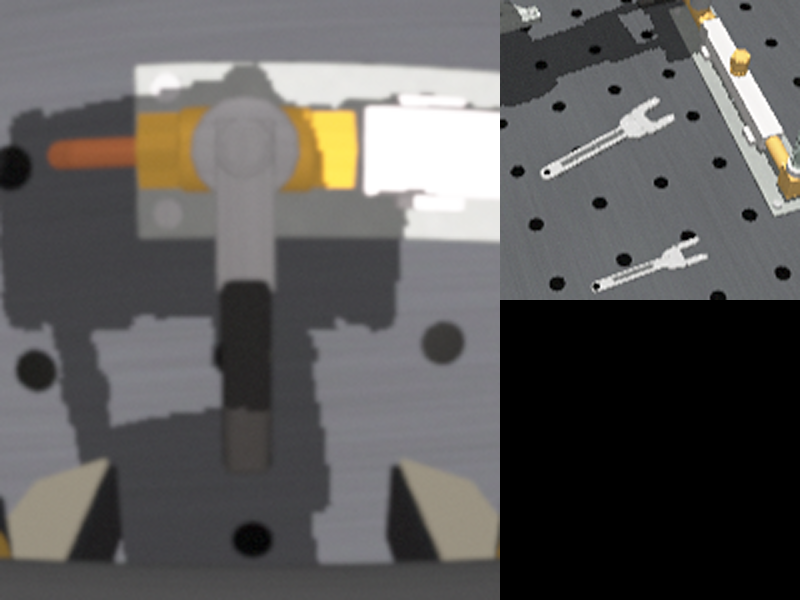

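The lever lies along the tool axis: stem at (245,145), sleeve from y=282 to 468 at x=247. The side view shows the large wrench lying flat.

```bash
python3 - <<'E'
from h import *
import pickle
P=pickle.load(open("P10","rb"))
f=lambda x,y,z:plane(P,(150+x/2.5,40+y/2.5),z,True)[:2]
S=f(245,145,.1);a=f(247,282,.095);b=f(247,468,.095);print("stem",S,"sleeve",(a+b)/2,"len",np.linalg.norm(a-b),"r",np.linalg.norm((a+b)/2-S))
E
```

```text
stem [0.69817489 0.13748721] sleeve [0.61832512 0.14251311] len 0.06815794752905054 r 0.08000778491595913
```

Call:
jog_arm(
  deltas=[0.024,0.017,-0.4,0,0,0,0.024,0.017,-0.8,0,0,0,0.024,0.017,-0.9,0,0,0,0.024,0.017,-0.9,0,0,0],
)

```text
time: 18.75
tool_pos: [0.616, 0.1434, 0.1023]
tool_rot: [3.14, 0.008, -0.069]
contact_force: [-0.3, 1.1, 0.0]
opening: 0.0642
```

Call:
jog_arm(
  deltas=[0,0,-0.15,0,0,0,0,0,-0.25,0,0,0,0,0,-0.25,0,0,0,0,0,-0.25,0,0,0],
)

```text
time: 19.08
tool_pos: [0.6188, 0.1442, 0.0817]
tool_rot: [-3.142, -0.001, -0.068]
contact_force: [-0.4, -0.2, 0.6]
opening: 0.064
```

Call:
jog_arm(
  deltas=[0,0,0,0,0,0,0,0,0,0,0,0,0,0,0,0,0,0,0,0,0,0,0,0,0,0,0,0,0,0],
  claw=0.05,
  newtons=40,
)

```text
time: 19.5
tool_pos: [0.6186, 0.1443, 0.081]
tool_rot: [3.142, -0.001, -0.068]
contact_force: [0.4, 0.2, 0.5]
opening: 0.0355
```

Call:
jog_arm(
  deltas=[0,0,0,0,0,0,0,0,0,0,0,0,0,0,0,0,0,0,0,0,0,0,0,0,0,0,0,0,0,0],
)

```text
time: 19.92
tool_pos: [0.6183, 0.1438, 0.0806]
tool_rot: [3.141, 0.0, -0.068]
contact_force: [-0.8, -3.0, 0.4]
opening: 0.0177
```

```bash
python3 - <<'E'
from h import *
o=robot.observe();print(o['tool_pos'],o['tool_rot'],o['contact_force'],o['opening'],o['qpos'])
S=np.array([.698,.138]);T=o['tool_pos'][:2]
print("r",np.hypot(*(T-S)))
def p(a):
    c,s=np.cos(a),np.sin(a);return S+np.array([[c,s],[-s,c]])@(T-S)
for base,al in((0,(.05,.13,.22,.31,.4)),(.4,(.5,.6,.69,.75,.78)),):
    print([ (*np.round((p(a)-p(base))*10,3).tolist(),round((a-base)/(np.pi/2)*-1,3)) for a in al],p(al[-1]))
E
```

```text
[0.61834896 0.14375717 0.08062882] [ 3.14079051e+00  3.15891365e-04 -6.82483471e-02] [-0.82294684 -3.04928501  0.38765639] 0.017691442798550467 [ 1.08147764e-01  6.88984162e-01  1.39190108e+00 -8.41160600e-04
  1.06115932e+00  1.74760285e+00]
r 0.07985882764972932
[(0.004, 0.04, -0.032), (0.014, 0.103, -0.083), (0.032, 0.172, -0.14), (0.056, 0.24, -0.197), (0.085, 0.306, -0.255)] [0.62687848 0.17432028]
[(0.04, 0.069, -0.064), (0.086, 0.134, -0.127), (0.134, 0.188, -0.185), (0.168, 0.222, -0.223), (0.185, 0.238, -0.242)] [0.6454239  0.19810978]
```

Call:
jog_arm(
  deltas=[0.004,0.04,0,0,0,-0.032,0.014,0.103,0,0,0,-0.083,0.032,0.172,0,0,0,-0.14,0.056,0.24,0,0,0,-0.197,0.085,0.306,0,0,0,-0.255],
)

```text
time: 20.33
tool_pos: [0.6267, 0.1742, 0.0806]
tool_rot: [3.14, 0.0, -0.473]
contact_force: [-1.3, -5.6, 1.1]
opening: 0.0176
```

Call:
jog_arm(
  deltas=[0.04,0.069,0,0,0,-0.064,0.086,0.134,0,0,0,-0.127,0.134,0.188,0,0,0,-0.185,0.168,0.222,0,0,0,-0.223,0.185,0.238,0,0,0,-0.242],
)

```text
time: 20.75
tool_pos: [0.6449, 0.1977, 0.0806]
tool_rot: [3.138, -0.0, -0.852]
contact_force: [-4.3, -6.3, 4.2]
opening: 0.0178
```

Call:
jog_arm(
  deltas=[0,0,0,0,0,0,0,0,0,0,0,0,0,0,0,0,0,0],
)

```text
time: 21.0
tool_pos: [0.6447, 0.1976, 0.0806]
tool_rot: [3.139, 0.0, -0.849]
contact_force: [-3.5, -5.3, 3.1]
opening: 0.018
```

```bash
python3 - <<'E'
from h import *
P=robot.camera_params("wrist");o=robot.observe();i=robot.read_camera("wrist");s=robot.read_camera("side")
print(o['tool_pos'],o['tool_rot'],o['contact_force'],o['torque'],o['opening'],o['qpos'])
t=o['tool_pos'][:2]-[.698,.138];print("lever",np.pi-np.arctan2(t[1],t[0])-.068,np.hypot(*t))
I=cv2.cvtColor(i,cv2.COLOR_RGB2BGR);S=cv2.cvtColor(s,cv2.COLOR_RGB2BGR)
c=np.zeros((480,800,3),np.uint8)
c[:384]=cv2.resize(np.hstack([I[40:280,150:350][:192],S[130:322,180:380]]),(800,384),interpolation=cv2.INTER_CUBIC)
cv2.imwrite("pics/w11b.png",c[:384])
E
```

```text
[0.64468074 0.19760937 0.08060706] [ 3.13873714e+00  1.64229966e-04 -8.48924562e-01] [-3.45184815 -5.30804788  3.12887466] [-0.80693422  0.68211618  0.15099104] 0.018017440930001623 [ 1.84486816e-01  7.55521815e-01  1.25504467e+00 -1.45776658e-03
  1.13356368e+00  2.60482641e+00]
lever 0.7730405484143055 0.07997636855258279
```

View pics/w11b.png

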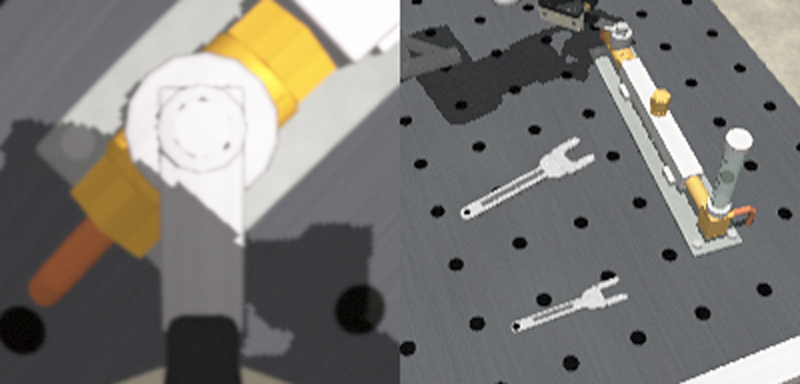

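The lever is held at about 0.77–0.78 rad, with a spring reaction of about 6 N. The picture shows the lever straight in line with the tool at 45° to the bar, the float about mid-tube, and the wrench flat on the bench. Handing in.

```bash
python3 -c "
from cell import robot
print(robot.hand_in())"
```

```text
the job is handed in; nothing more can be done
None
```

I did all the steps in order and handed the job in at about 21 s with the gripper still holding the lever. The hand-in reported no verdict.

- **Cap by hand:** I turned it 2.11 rad with the gripper on the hex, in one grip with no slip seen.
- **Cap with the wrench:** I pulled it to its stop with the large wrench. The hex ended about 3.0 rad round, taking its starting angle as near 0. On the last small pull the hex stopped following the wrench and the moment rose from about 0.36 to 0.53 N m.
- **Wrench:** I laid it back close to where it came from. The side camera shows it flat and clear of the gripper.
- **Lever:** It is held at about 0.77 rad, with the gripper closed on the 18 mm sleeve and about 6 N of sideways spring load. The flowmeter ball is about mid-tube.

**Two readings that disagreed:**
- The hex lagged the wrench by about 18°, while I expected about 8° from the 29 mm jaw on the 27 mm hex.
- The moment read only about 0.15 N m at two points during the pull, below the 0.35 N m thread drag.

I kept pulling until the stop was clear. I didn't measure the bystanders' movement; the small wrench looks unmoved in the side view, and nothing was taken near the square or the tin.

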